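# Let the overflow cup down one notch on its ratchet lift

## Task

The overflow cup on the blue ratchet lift has to come down by one notch. With a fingertip push the red-balled lever of the ratchet pawl across, so that the pawl lifts out of the teeth and lies thrown over on its stop; then push the star handle's black ball knob down to turn the ratchet wheel backward one notch and no further, and push the red lever back so that the pawl drops fully home in the next tooth gap. Grasp nothing, do not touch the cup or its rack, and leave the other things on the bench where they are.

Things in the scene. Friction and masses are not known exactly. Their poses are not given: they have to be found in the camera images.
- lift: the blue ratchet lift, bolted down. Origin: on the bench (z 0) straight below the ratchet wheel's middle; z up; y is the shaft's direction: star handle at +y, bearing plate (y -32..-20 mm, top 193 mm up), grey gear housing (to y -169, top 180 mm up), rack and cup at -y. Base plate x -100..100, y -250..20 mm, 8 mm thick. All directions below are this body's
- shaft (a point): centre of the steel ratchet wheel on the shaft axis, 130 mm above the bench. Wheel 12 mm thick, 104 mm across the tips of its 12 teeth, which are 9 mm deep. The pawl drops fully home when the joint ratchet reads 0.35 to 0.52; just short of that it rides on a tooth's back and slides home as the wheel is turned on backward; beyond that it lands on the next tooth's tip
- ratchet (a joint): angle of ratchet wheel and star handle, one piece (rad). Grows backward: the wheel's top goes to +x, the knob on the +x side goes down, the cup sinks. One notch is 0.524 rad (30 degrees), 10.5 mm of cup. 0: a tooth bears on the seated pawl; starts at -0.12 to -0.03 (slack). It takes about 3 N at the knob; friction holds it where it is left. Limits -1.5, 1.5
- press_knob (a point): centre of the black ball knob (32 mm across) to push down, the one up and out on the +x side. One of four at 90 degrees on the star handle's spokes, 100 mm from the shaft axis and 85 mm to +y of the wheel's middle; with the joint ratchet at r its spoke rises (0.698 - r) rad above the +x direction
- pawl (a joint): angle of the pawl (rad) about its pin. 0: fully home in a tooth gap (limit). Grows as the nose lifts and the lever goes over to +x. On top of a tooth it reads up to 0.15. 1.5: thrown over on its stop (limit). Only its weight moves it: beyond about 0.8 it falls over to the stop by itself, below that back onto the wheel. About 1 N at the ball moves it
- pawl_pivot (a point): centre of the pawl's pin: 60 mm to +x of the shaft axis and 50 mm above it, so 180 mm above the bench, in the wheel's middle plane. The pawl's arm, 10 mm wide, runs 60 mm from here to -x over the top of the wheel
- lever_ball (a point): centre of the red ball (22 mm across) that ends the pawl's lever (8 mm rod), in the wheel's middle plane, 83 mm from the pin. Pawl home: 45 mm to -x of the pin and 70 mm above it. Thrown over: 67 mm to +x of the pin and 50 mm above it
- rack: sliding rack (16 mm square) carrying the clear acrylic overflow cup (90 mm across, 100 mm high); not to be touched. Origin in the rack's axis, 28 mm to +x and 130 mm to -y of the wheel's centre, at shaft height when the joint ratchet is 0; the cup's axis lies 130 mm further to -y; top 220 mm above the origin
- spanner: bystander: steel spanner 190 mm long lying flat, origin under its middle
- driver: bystander: screwdriver with yellow handle, 190 mm long, lying, origin under its middle
- wash_bottle: bystander: white plastic bottle with red cap, 64 mm across, 160 mm high, origin at the centre of its foot
- beaker: bystander: glass beaker, 72 mm across, 90 mm high, origin at the centre of its foot
- elbow: bystander: green pipe elbow with two collars, about 70 by 70 mm, 38 mm high, origin under its corner
- ball_valve: bystander: brass ball valve with a flat yellow lever, 75 mm long, 51 mm high, origin under its middle
- flow_tube: bystander: clear flow-meter tube with black square ends, 178 mm long, 32 mm high, origin under its middle

How it is judged:
By the outcome, as a careful person would: the job done as asked, in the order asked, and still so for the second after the job is handed in, with the robot touching nothing.
It also fails if it takes over 51 s, if anything falls off the work surface, if the arm or the gripper's body presses on something with over 40 N, if the wrist force passes 120 N, or if a joint passes its speed limit or range.

## Robot

A 7-joint arm with a two-finger parallel gripper is mounted at the origin on the work surface. World frame = base frame: x ahead of the robot, y to its left, z up, the work surface at z = 0. Lengths are in mm, angles in degrees, forces in N, time in s.
With the tool pointing down it reaches from about 400 to 875 mm from the base axis. Payload 6.5 kg.
Tool frame: the origin (TCP) lies at the very end of the fingers, on their centre line; the grasp point (between the pads) lies 19 mm behind it; z points along the fingers, x is the direction in which the jaws open and shut, and the axes are right-handed (so a half turn about z gives the same grasp; the last joint's range is limited). The gripper opens to 88 mm and grips with 3 to 60 N. Pads are 18 mm wide; open, the fingers measure 123 mm over their backs; the gripper's body (75 mm by 187 mm) begins 45 mm behind the grasp point.
Start: joints at [70.863, 30.733, -0.252, 88.115, 0.149, 61.152, -4.079], TCP at [171.993, -626.824, 238.716] pointing down, gripper open.
Joint ranges: [-154.64, 154.64], [-21.42, 123.67], [-72.66, 72.17], [13.99, 137.28], [-74.86, 254.86], [10.95, 109.41], [-158.01, 158.01]. Speed limits (degrees/s): [136.94, 136.94, 180, 180, 180, 180, 180].

## Interface

Orientations are given as [roll, pitch, yaw] about the fixed x, y, z axes, in that order (R = Rz(yaw) Ry(pitch) Rx(roll)).
In Python, from workcell import r, capture, camera_params, job gives the robot as it stands.
- The arm moves only by the tool play_rows, never from a script. Its argument "moves" is a list of rows, each a list of 6 numbers: the shift along the world's x, y, z in mm, then the turn, a rotation vector about the world's x, y, z in degrees. A call has 1 to 12 rows; each row shifts and turns the pose as measured when the row begins; what a row does not reach is not made up. A row lasts 1/12 s, in which the tool goes at most 41.7 mm and 7.16 degrees, less where a joint would pass 70% of its speed; a pose out of reach is approached as far as the arm can. A call is refused whole if a number of a shift passes 41.7 or a number of a turn 7.16, either way. A call with a gripper value outside its range is refused whole. "fingers" is the closure in counts, from 0 (fully open) to 255 (shut), set as the call begins (left out, the last holds). The fingers move at their own pace and stop on an object; "squeeze" is the grip in N (left out, the last holds). Time passes only in rows, so rows that do not move let the fingers close. It gives the time, the measured TCP pose, the force and the opening at its end, in the units of the state.
- r.get_obs(): the state, without advancing time (a new reading comes with each control period).
- capture(name): name is "side" or "top" or "wrist"; returns the picture (384x512x3 uint8, red, green, blue); there is no depth.
- camera_params(name): a dict with "fovy" (degrees; the focal length in pixels is half the picture's height over the tangent of half this angle, whatever the lens; pixels are square), "cx", "cy" (the principal point, pixels), "k1" (the pictures are not rectified: a ray, as slopes to the right and down, at radius r is drawn at 1 + k1 r^2 times it, then the intrinsics apply), "world_from_camera" (4x4, takes a point from camera to world coordinates); the wrist camera has in their place "T_tool_cam" (4x4, takes a point from camera to tool coordinates, whose origin is the TCP and whose axes are the tool frame's). Camera axes: x right, y down, z forward; pixel columns grow to the right and rows downward; lengths in mm; the calibration is good to about 2 mm. A picture is of the moment at which its call begins: read the wrist's pose just before it. camera_params takes no time and is no camera call.
- job.finish_job(): hands the job in, once; it reports no verdict.
The state is a dict: "time_s": time; "q": joint angles; "qd": joint speeds; "effort": joint torques, N m; "position": TCP position; "eef_rot": TCP orientation; "force": force on the tool from outside, world axes, zero at the start; "torque": the same for the moment, N m; "width": finger opening in mm.
Only numpy, scipy, OpenCV 4.12 (cv2) and the standard library are available. Lean on these libraries where they do the work, as an engineer would, in place of code of your own. Each camera call takes 0.05 s, during which the arm holds its last target. There are 200 camera calls.

## Working session

There is one attempt and no reset: what is moved stays moved. The work goes in short steps, Python scripts to look and compute and a tool call to move; the robot and the scene stay as the last step left them, time stands still between calls to the robot, and variables do not carry over. Pictures are saved under pics/ and viewed, about 8 in all and at most 12, crops included, and the job is handed in when it is done.

Besides the shell and the picture viewer there is one more tool, called after "Request:" as name(argument=value, ...), one argument or row to a line, values as JSON. play_rows: Moves the arm, as the interface text tells. Its arguments: {"type":"object","properties":{"moves":{"type":"array","items":{"type":"array","items":{"type":"number"}}},"fingers":{"type":"number"},"squeeze":{"type":"number"}},"required":["moves"]}

```bash
mkdir -p pics; ls; python3 - <<'E'
from workcell import r,capture,camera_params
import cv2,numpy as np
np.set_printoptions(precision=4,suppress=True)
a=capture("side");b=capture("top")
cv2.imwrite("pics/side0.png",a[:,:,::-1]);cv2.imwrite("pics/top0.png",b[:,:,::-1])
for n in("side","top","wrist"):print(n,camera_params(n))
print(r.get_obs())
E
```

```text
pics
side {'fovy': 52.595906225856446, 'cx': 254.5560277632712, 'cy': 182.64676093303962, 'k1': 0.016976459246675853, 'world_from_camera': array([[   0.9805,    0.1565,   -0.1191,  713.6084],
       [   0.1966,   -0.7923,    0.5775, -475.4324],
       [  -0.004 ,   -0.5897,   -0.8076,  957.959 ],
       [   0.    ,    0.    ,    0.    ,    1.    ]])}
top {'fovy': 49.43545821966464, 'cx': 250.09222344567254, 'cy': 189.3090508146253, 'k1': -0.01291332420800339, 'world_from_camera': array([[  -0.022 ,   -0.984 ,    0.1768,  403.7039],
       [  -0.9995,    0.0173,   -0.028 ,   88.6336],
       [   0.0245,   -0.1773,   -0.9839, 1210.3524],
       [   0.    ,    0.    ,    0.    ,    1.    ]])}
wrist {'fovy': 68.63233784081324, 'cx': 260.87810916756973, 'cy': 194.39013921733337, 'k1': -0.049026475766107545, 'T_tool_cam': array([[   1.    ,   -0.0006,   -0.0001,    0.4757],
       [   0.0006,    0.9615,    0.2748,  -69.945 ],
       [  -0.0001,   -0.2748,    0.9615, -146.9538],
       [   0.    ,    0.    ,    0.    ,    1.    ]])}
{'time_s': 0.1, 'q': array([70.8651, 30.7709, -0.2548, 88.1644,  0.1496, 61.1525, -4.0804]), 'qd': array([ 0.0002, -0.0525, -0.023 , -0.1766,  0.093 , -0.0106,  0.019 ]), 'effort': array([  0.0026, -57.2081,   0.9937, -25.2233,  -0.0562,   0.0135,
         0.0001]), 'position': array([ 171.8201, -626.309 ,  237.9565]), 'eef_rot': array([179.9932,   0.0872, -74.6542]), 'force': array([ 0.7076, -0.3886,  1.0607]), 'torque': array([ 0.0678, -0.0401,  0.014 ]), 'width': 87.93992151019519}
```

View pics/side0.png

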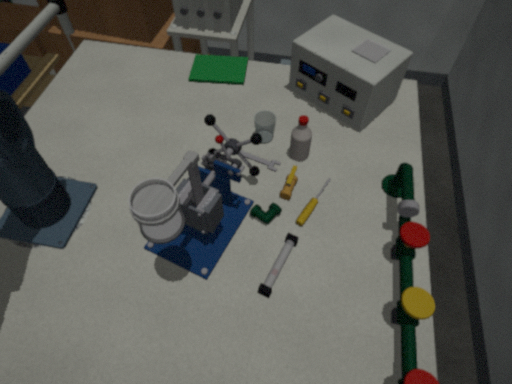

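View pics/top0.png

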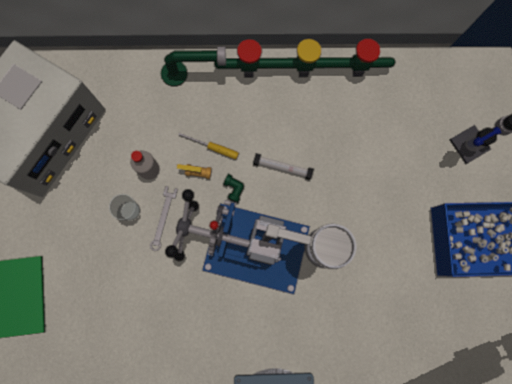

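Side view: the lift has its cup near (155,210), the star hub near (233,146) and black knobs near (210,120), (256,127) and (254,170). Top view: the red ball is at (214,225) and knobs are near (188,195) and (176,252). Next I'll fit the pose and crop both views enlarged.

```bash
cat > h.py <<'E'
import numpy as np,cv2
from workcell import r,capture,camera_params
from scipy.spatial.transform import Rotation as R
np.set_printoptions(precision=2,suppress=True)
def cam(n,obs=None):
    p=camera_params(n)
    if n=="wrist":
        T=np.eye(4);T[:3,:3]=R.from_euler("xyz",obs["eef_rot"],degrees=True).as_matrix();T[:3,3]=obs["position"]
        p["world_from_camera"]=T@p["T_tool_cam"]
    p["f"]=192/np.tan(np.radians(p["fovy"]/2));return p
def ray(p,uv):
    d=(np.array(uv,float)-[p["cx"],p["cy"]])/p["f"];s=d.copy()
    for _ in range(10): s=d/(1+p["k1"]*(s@s))
    W=p["world_from_camera"];v=W[:3,:3]@[*s,1];return W[:3,3],v/np.linalg.norm(v)
def plane(p,uv,z):
    o,v=ray(p,uv);return o+v*(z-o[2])/v[2]
def two(a,b):
    (o,v),(q,w)=a,b;s=np.linalg.lstsq(np.c_[v,-w],q-o,rcond=None)[0]
    x,y=o+s[0]*v,q+s[1]*w;return (x+y)/2,np.linalg.norm(x-y)
def proj(p,X):
    W=p["world_from_camera"];c=W[:3,:3].T@(np.array(X)-W[:3,3]);s=c[:2]/c[2]
    return s*(1+p["k1"]*(s@s))*p["f"]+[p["cx"],p["cy"]]
E
python3 - <<'E'
from h import *
for n,(x0,y0,x1,y1) in dict(side=(140,100,300,280),top=(140,180,330,310)).items():
    a=cv2.imread(f"pics/{n}0.png");h=cv2.cvtColor(a,cv2.COLOR_BGR2HSV)
    M=dict(red=cv2.inRange(h,(0,150,70),(8,255,255))|cv2.inRange(h,(172,150,70),(180,255,255)),black=cv2.inRange(h,(0,0,0),(180,255,45)),blue=cv2.inRange(h,(100,120,40),(125,255,255)))
    for k,m in M.items():
        c,l,s,ce=cv2.connectedComponentsWithStats(m)
        for i in range(1,c):
            if s[i,4]>15 and x0<ce[i][0]<x1 and y0<ce[i][1]<y1: print(n,k,s[i],ce[i])
    
s=cv2.imread("pics/side0.png")[105:285,130:290];t=cv2.imread("pics/top0.png")[180:300,150:310]
s=cv2.resize(s,None,fx=3,fy=3,interpolation=2);t=cv2.resize(t,(320,240),interpolation=2)
o=np.zeros((540,800,3),np.uint8);o[:,:480]=s;o[:240,480:]=t;cv2.imwrite("pics/c1.png",o)
E
```

```text
side red [216 136   7   7  39] [218.97 138.59]
side black [205 115  10  10  79] [209.59 119.76]
side black [251 133  11  11  94] [255.94 138.31]
side black [225 144  16  10  57] [233.88 148.68]
side black [209 149   6   5  24] [211.46 150.96]
side black [215 153  12   7  49] [220.43 156.18]
side black [ 158  158   83  112 2304] [202.68 218.25]
side black [250 167   9   9  63] [253.84 170.79]
side black [199 171   8  11  46] [202.24 175.46]
side black [203 187   5   7  21] [204.29 190.19]
side black [251 204  30  20 259] [265.64 213.27]
side black [286 234  11  12  62] [291.82 238.44]
side blue [213 160  26  15 123] [224.93 166.23]
side blue [199 168  11  14  67] [203.81 172.19]
side blue [216 172   5   7  20] [217.8 175.8]
side blue [222 177   7   7  28] [225.18 180.  ]
side blue [215 182  12  12  39] [220.28 187.41]
side blue [ 145  192  108   87 2468] [206.59 239.85]
top red [210 221   8   9  53] [213.64 224.83]
top black [224 175  19  28 125] [233.54 189.27]
top black [183 190  15  21 162] [189.83 199.11]
top black [223 223   9  11  23] [228.52 229.35]
top black [263 236  10   6  34] [266.41 238.35]
top black [276 238   4   6  16] [277.69 240.5 ]
top black [166 246  18  15 172] [174.31 253.04]
top black [248 258  13   5  16] [253.75 260.56]
top blue [221 203  40  36 808] [238.84 221.88]
top blue [284 221  19  12 128] [292.61 226.05]
top blue [255 230   9  10  56] [259.09 234.59]
top blue [269 239   8   5  30] [273.07 240.73]
top blue [ 205  239   99   53 2792] [257.69 265.  ]
```

View pics/c1.png

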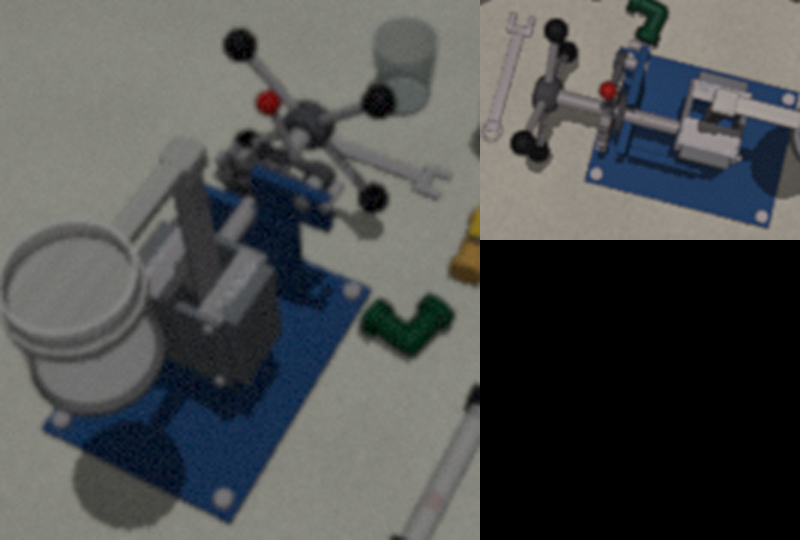

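Crop: the press knob is at side (256,138) and top (188,195), the other upper knob at side (210,120), and the red ball at side (219,139) and top (214,225). Base-plate corners show in both views. I'll fit x, y, yaw and ratchet angle to these points.

```bash
python3 - <<'E'
from h import *
from scipy.optimize import least_squares
S,T=cam("side"),cam("top")
print("ball",two(ray(S,(219,138.6)),ray(T,(213.6,224.8))),"knob",two(ray(S,(255.9,138.3)),ray(T,(188,195))),"knob2",two(ray(S,(209.6,119.8)),ray(T,(170.5,251))))
def kn(r,k): a=.698-r+k*np.pi/2; return (100*np.cos(a),85,130+100*np.sin(a))
F=[(S,(253.3,201),lambda r:(100,20,8)),(S,(207.3,279),lambda r:(100,-250,8)),(S,(144.3,248.3),lambda r:(-100,-250,8)),
(T,(203,270),lambda r:(-100,20,8)),(T,(294,293.5),lambda r:(-100,-250,8)),
(S,(219,138.6),lambda r:(15,0,250)),(T,(213.6,224.8),lambda r:(15,0,250)),
(S,(255.9,138.3),lambda r:kn(r,0)),(T,(188,195),lambda r:kn(r,0)),(S,(209.6,119.8),lambda r:kn(r,1)),(T,(170.5,251),lambda r:kn(r,1)),(S,(253.8,170.8),lambda r:kn(r,-1)),(T,(194,206),lambda r:kn(r,-1))]
def W(p,X): c,s=np.cos(p[2]),np.sin(p[2]); return (p[0]+c*X[0]-s*X[1],p[1]+s*X[0]+c*X[1],X[2])
f=lambda p:np.concatenate([proj(C,W(p,g(p[3])))-u for C,u,g in F])
o=least_squares(f,[480,80,-.2,-.07],loss="soft_l1");p=o.x
print(p,np.degrees(p[2]));print(f(p).reshape(-1,2))
print("shaft",W(p,(0,0,130)),"piv",W(p,(60,0,180)),"ball",W(p,(15,0,250)),"thrown",W(p,(127,0,230)),"knob",W(p,kn(p[3],0)),W(p,kn(.44,0)))
E
```

```text
ball (array([495.62, 147.53, 247.23]), np.float64(1.2888153395634026)) knob (array([575.31, 213.13, 195.06]), np.float64(1.5798297433075164)) knob2 (array([438.71, 253.5 , 198.26]), np.float64(0.45656970572924827))
[481.83 149.24  -0.26  -0.03] -14.930202432772994
[[ 0.53 -1.31]
 [-0.19 -0.48]
 [-1.3  -0.88]
 [-0.63  0.05]
 [ 1.39 -0.41]
 [-0.28 -0.02]
 [ 0.74 -0.69]
 [-0.24 -0.1 ]
 [ 0.15 -0.54]
 [-0.46 -0.36]
 [ 1.7  -0.23]
 [-0.36 -0.72]
 [-0.39 -0.57]]
shaft (np.float64(481.8321162715194), np.float64(149.23941546629644), 130) piv (np.float64(539.8065404016494), np.float64(133.78088556271902), 180) ball (np.float64(496.3257223040519), np.float64(145.37478299040208), 250) thrown (np.float64(604.5446473469613), np.float64(116.51886050372423), 230) knob (np.float64(575.6047338440326), np.float64(212.205339524892), np.float64(196.8355339699353)) (np.float64(597.1576979511535), np.float64(206.4583718721766), np.float64(155.51472590634734))
```

The fit is good to about 1 px: lift at (482,149), yaw -15°. I'll close the fingers, rise above the cup, and cross over to behind the lever ball.

Request:
play_rows(
  moves=[
    [0,0,40,0,0,0],
    [0,0,40,0,0,0],
    [0,0,40,0,0,0],
    [0,0,40,0,0,0],
    [0,0,40,0,0,0],
    [5,10,20,0,0,5],
    [10,35,0,0,0,6],
    [12,35,0,0,0,6],
    [12,35,0,0,0,6],
    [12,35,0,0,0,6],
    [12,35,0,0,0,6],
    [12,35,0,0,0,6],
  ],
  fingers=255,
)

```text
time_s: 1.1
position: [241.2, -397.0, 459.4]
eef_rot: [179.5, 0.9, -32.6]
force: [0.1, -0.6, 0.8]
width: 10.2
```

Request:
play_rows(
  moves=[
    [13.5,37,0,0,0,3],
    [13.5,37,0,0,0,3],
    [13.5,37,0,0,0,3],
    [13.5,37,0,0,0,3],
    [13.5,37,0,0,0,3],
    [13.5,37,0,0,0,2.5],
    [13.5,37,0,0,0,0],
    [13.5,37,0,0,0,0],
    [13.5,37,0,0,0,0],
    [13.5,37,0,0,0,0],
    [13.5,37,0,0,0,0],
    [13.5,37,0,0,0,0],
  ],
)

```text
time_s: 2.1
position: [401.7, 71.6, 457.3]
eef_rot: [179.2, 0.9, -14.1]
force: [1.5, 0.0, -0.2]
width: 0.7
```

Request:
play_rows(
  moves=[
    [10,25,0,0,0,0],
    [10,25,-10,0,0,0],
    [9,20,-30,0,0,0],
    [5,12,-35,0,0,-0.5],
    [2,3,-20,0.4,-0.4,0],
    [0,0,0,0,0,0],
    [0,0,0,0,0,0],
  ],
)

```text
time_s: 2.68
position: [437.7, 171.4, 359.3]
eef_rot: [-179.9, 0.6, -13.8]
force: [-0.5, 0.3, -0.7]
width: 0.6
```

```bash
python3 - <<'E'
from h import *
o=r.get_obs();print(o["time_s"],o["position"],o["eef_rot"],o["force"])
a=capture("wrist")[:,:,::-1].copy()
p=cam("wrist",o);c,s=np.cos(-.2606),np.sin(-.2606)
for X in [(15,0,250),(74.5,85,197),(60,0,180),(-67,85,204)]:
    u=proj(p,(481.8+c*X[0]-s*X[1],149.2+s*X[0]+c*X[1],X[2]));print(X,u);cv2.circle(a,tuple(int(v) for v in u),3,(0,255,0),1)
cv2.imwrite("pics/w1.png",a)
E
```

```text
2.6833 [437.68 171.44 359.31] [-179.94    0.58  -13.82] [-0.5   0.33 -0.71]
(15, 0, 250) [328.57 202.7 ]
(74.5, 85, 197) [379.55 112.62]
(60, 0, 180) [353.04 185.81]
(-67, 85, 204) [246.17 109.17]
```

View pics/w1.png

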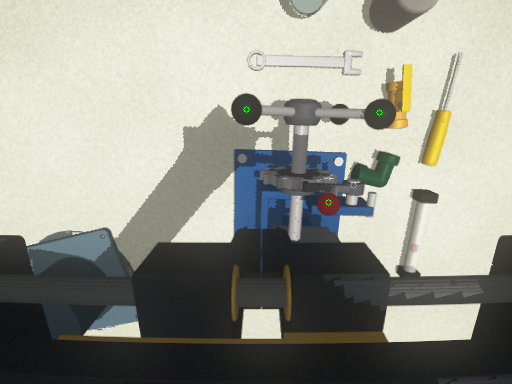

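The wrist view shows the red ball at (328,203) and the knobs at (379,112) and (246,109), all within 1–2 px of my model. Now descending behind the ball.

Request:
play_rows(
  moves=[
    [2,-5,-25,0,0,-0.5],
    [2,-4,-30,0,-0.3,-0.5],
    [1,-3,-30,0,-0.3,0],
    [0,0,-20,0,0,0],
    [0,0,-8,0,0,0],
    [0,0,0,0,0,0],
    [0,0,0,0,0,0],
  ],
)

```text
time_s: 3.32
position: [450.2, 155.2, 253.9]
eef_rot: [-179.6, -1.1, -15.6]
force: [0.0, 0.3, 0.5]
width: 0.3
```

Request:
play_rows(
  moves=[
    [0,0,-6,0,0.5,0],
    [0,2,-4,0.3,0.5,0.5],
    [4,-1,0,0,0,0],
    [6,-1.5,0,0,0,0],
    [6,-1.5,0,0,0,0],
    [6,-1.5,0,0,0,0],
    [6,-1.5,0,0,0,0],
    [6,-1.5,0,0,0,0],
    [6,-1.5,0,0,0,0],
    [6,-1.5,0,0,0,0],
  ],
)

```text
time_s: 4.15
position: [488.0, 149.9, 256.5]
eef_rot: [179.6, 1.1, -14.8]
force: [-16.0, -5.0, 27.4]
width: 0.4
```

Forces of 16 N sideways and 27 N upward are more than a free lever should give. I'll stop and look.

```bash
python3 - <<'E'
from h import *
o=r.get_obs();print(o["position"],o["eef_rot"],o["force"])
s=capture("side")[100:220,150:310,::-1];t=capture("wrist")[:,:,::-1]
O=np.zeros((600,800,3),np.uint8);O[:300,:400]=cv2.resize(s,(400,300),interpolation=2);O[300:,:400]=cv2.resize(t,(400,300))
t=capture("top")[170:290,150:310,::-1];O[:300,400:]=cv2.resize(t,(400,300),interpolation=2)
cv2.imwrite("pics/c2.png",O);print(r.get_obs()["force"])
E
```

```text
[488.02 149.92 256.5 ] [179.57   1.09 -14.79] [-15.96  -5.03  27.44]
[-0.06  0.53  0.95]
```

View pics/c2.png

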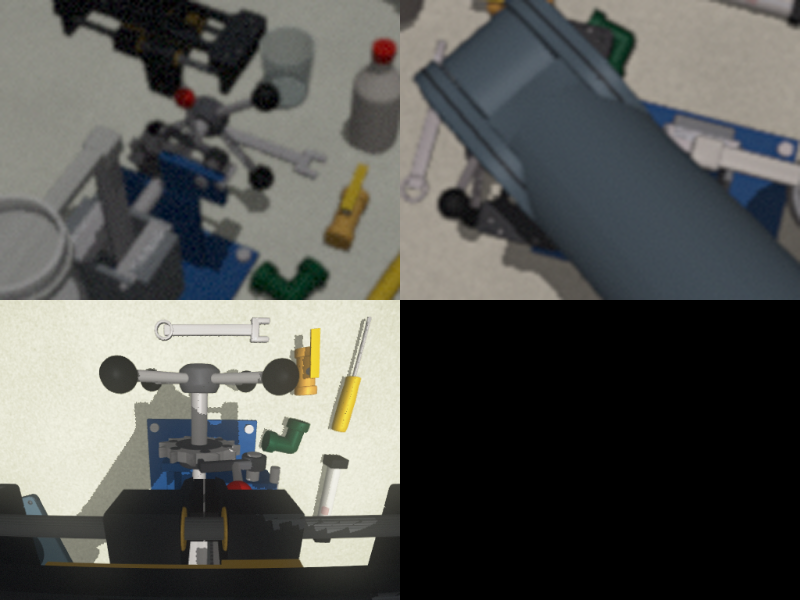

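```bash
cat >> h.py <<'E'
c,s=np.cos(-.2606),np.sin(-.2606)
def loc(X): d=np.array(X[:2])-[481.8,149.2]; return np.array([c*d[0]+s*d[1],-s*d[0]+c*d[1],X[2]])
def ball(n="side",o=None,pic=None):
    a=capture(n) if pic is None else pic
    p=cam(n,o);h=cv2.cvtColor(a,cv2.COLOR_RGB2HSV)
    m=cv2.inRange(h,(0,150,60),(8,255,255))|cv2.inRange(h,(172,150,60),(180,255,255))
    if n=="side": m[:,285:]=0;m[:100]=0
    k,_,st,ce=cv2.connectedComponentsWithStats(m);out=[]
    for i in range(1,k):
        if st[i,4]>8:
            q,v=ray(p,ce[i]);nn=np.array([-s,c,0]);t=(np.array([481.8,149.2,0])-q)@nn/(v@nn)
            X=loc(q+t*v);out.append((ce[i],st[i,4],X,"radius",np.hypot(X[0]-60,X[2]-180),"pawl",np.radians(122.7)-np.arctan2(X[2]-180,X[0]-60)))
    return out
def state():
    o=r.get_obs();print(round(o["time_s"],2),"tcp",o["position"],"loc",loc(o["position"]),o["eef_rot"],"F",o["force"]);return o
E
python3 - <<'E'
from h import *
state();print(ball())
E
```

```text
4.3 tcp [491.15 149.72 255.01] loc [  8.9    2.91 255.01] [179.85   0.81 -14.86] F [-0.06  0.53  0.95]
[(array([225.46, 139.07]), np.int32(41), array([ 34.52,  -0.  , 257.62]), 'radius', np.float64(81.68953618967898), 'pawl', np.float64(0.25355605451996466))]
```

The ball has moved to pawl 0.25 and the force was only transient. I'll keep pushing, a bit lower and more slowly.

Request:
play_rows(
  moves=[
    [3,-1,-3,0,0,0],
    [5,-1.5,-3,0,0,0],
    [5,-1.5,-2,0,0,0],
    [5,-1.5,0,0,0,0],
    [5,-1.5,0,0,0,0],
    [5,-1.5,0,0,0,0],
    [5,-1.5,0,0,0,0],
    [5,-1.5,0,0,0,0],
    [5,-1.5,0,0,0,0],
    [0,0,0,0,0,0],
  ],
)

```text
time_s: 5.18
position: [540.1, 133.5, 244.0]
eef_rot: [179.8, 0.9, -15.0]
force: [-0.3, -0.1, -0.2]
width: 0.8
```

```bash
python3 - <<'E'
from h import *
state();print(ball())
E
```

```text
5.18 tcp [540.08 133.53 244.  ] loc [ 60.35  -0.13 244.  ] [179.83   0.89 -15.  ] F [-0.3  -0.11 -0.2 ]
[(array([245.07, 146.45]), np.int32(42), array([ 88.06,   0.  , 257.29]), 'radius', np.float64(82.22122584765947), 'pawl', np.float64(0.9189659146491815))]
```

Request:
play_rows(
  moves=[
    [4,-1,0,0,0,0],
    [4,-1,0,0,0,0],
    [3,-1,0,0,0,0],
    [0,0,0,0,0,0],
    [0,0,0,0,0,0],
    [0,0,0,0,0,0],
  ],
)

```text
time_s: 5.73
position: [551.4, 130.8, 244.2]
eef_rot: [179.8, 0.9, -14.9]
force: [0.0, 0.2, 0.0]
width: 0.6
```

```bash
python3 - <<'E'
from h import *
state();print(ball())
E
```

```text
5.73 tcp [551.36 130.79 244.19] loc [ 71.95   0.13 244.19] [179.82   0.9  -14.94] F [0.01 0.23 0.02]
[(array([253.69, 153.18]), np.int32(39), array([111.02,  -0.  , 244.36]), 'radius', np.float64(82.13417943511898), 'pawl', np.float64(1.24102585630072))]
```

Request:
play_rows(
  moves=[
    [0,0,15,0,0,0],
    [0,0,20,0,0,0],
    [0,4,15,0,0,0],
    [4,10,0,0,-0.3,0],
    [6,14,0,0,-0.3,0],
    [6,14,0,0,-0.3,0],
    [6,14,0,0,0,0],
    [6,12,0,0,0,0],
    [3,7,0,0,0,0],
    [0,0,0,0,0,0],
  ],
)

```text
time_s: 6.62
position: [581.5, 211.4, 291.9]
eef_rot: [180.0, 0.1, -14.9]
force: [0.0, -0.4, 0.7]
width: 0.6
```

```bash
python3 - <<'E'
from h import *
state();print(ball())
E
```

```text
6.62 tcp [581.49 211.43 291.9 ] loc [ 80.29  85.81 291.9 ] [179.95   0.08 -14.9 ] F [ 0.02 -0.39  0.74]
[(array([259.32, 159.82]), np.int32(38), array([126.18,  -0.  , 227.38]), 'radius', np.float64(81.38845885330362), 'pawl', np.float64(1.5202156331729262))]
```

The pawl is on its stop at about 1.5. Next: down to the knob.

Request:
play_rows(
  moves=[
    [1,0,-15,0,0,0],
    [2,-0.5,-20,0,0,0],
    [1,-1,-15,0,0,0],
    [0,0,-8,0,0,0],
    [0,0,-3,0,0,0],
    [0,0,0,0,0,0],
  ],
)

```text
time_s: 7.17
position: [584.7, 205.7, 227.6]
eef_rot: [179.8, 0.0, -15.0]
force: [-0.6, 1.1, 0.8]
width: 0.1
```

Request:
play_rows(
  moves=[
    [0.5,2,-3,0,0,0],
    [0.5,2,-4,0,0,0],
    [0,0,-4,0,0,0],
    [1.5,-0.4,-3,0,0,0],
    [1.5,-0.4,-3,0,0,0],
    [1.5,-0.4,-3,0,0,0],
    [1.5,-0.4,-3,0,0,0],
    [1.5,-0.4,-3,0,0,0],
    [1.5,-0.4,-3,0,0,0],
    [1.5,-0.4,-3,0,0,0],
    [1.5,-0.4,-3,0,0,0],
    [0,0,0,0,0,0],
  ],
)

```text
time_s: 8.17
position: [604.2, 206.1, 195.3]
eef_rot: [-180.0, -0.6, -15.2]
force: [1.6, -0.8, 3.2]
width: 1.0
```

```bash
python3 - <<'E'
from h import *
state()
s=capture("side")[100:220,150:310,::-1];o=r.get_obs();t=capture("wrist")[:,:,::-1]
O=np.zeros((300,800,3),np.uint8);O[:,:400]=cv2.resize(s,(400,300),interpolation=2);O[:,400:]=cv2.resize(t,(400,300))
cv2.imwrite("pics/c3.png",O)
E
```

```text
8.17 tcp [604.2  206.13 195.26] loc [103.6   86.55 195.26] [-179.98   -0.61  -15.24] F [ 1.59 -0.79  3.17]
```

View pics/c3.png

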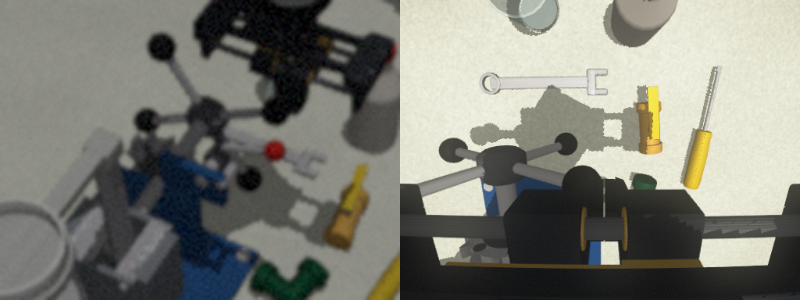

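The side view shows the finger resting on the press knob and the handle partly turned; the -x knob is at side (214,119) and the red ball is still thrown over. Continuing straight down.

Request:
play_rows(
  moves=[
    [0,0,-2.5,0,0.3,0],
    [0,0,-2.5,0,0.3,0],
    [0,0,-2.5,0,0,0],
    [0,0,-2.5,0,0,0],
    [0,0,-2.5,0,0,0],
    [0,0,0,0,0,0],
  ],
)

```text
time_s: 8.77
position: [609.9, 204.5, 185.9]
eef_rot: [180.0, -0.6, -15.4]
force: [1.0, -1.1, 0.9]
width: 0.6
```

```bash
cat >> h.py <<'E'
def knobs():
    a=capture("side");p=cam("side");m=cv2.inRange(cv2.cvtColor(a,cv2.COLOR_RGB2HSV),(0,0,0),(180,255,48))
    k,_,st,ce=cv2.connectedComponentsWithStats(m)
    for i in range(1,k):
        if 30<st[i,4]<140 and 190<ce[i][0]<270 and 105<ce[i][1]<185:
            q,v=ray(p,ce[i]);nn=np.array([-s,c,0]);t=(np.array([481.8,149.2,0])+85*nn-q)@nn/(v@nn);X=loc(q+t*v)
            R_=np.hypot(X[0],X[2]-130);a_=np.arctan2(X[2]-130,X[0]);d=(.698-a_+.4)%(np.pi/2)-.4
            if 85<R_<115: print("knob",ce[i],st[i,2:],X,"R",R_,"r",round(d,3))
    return a
E
python3 - <<'E'
from h import *
state();print(ball(pic=knobs()))
E
```

```text
8.77 tcp [609.92 204.53 185.91] loc [109.54  86.48 185.91] [180.    -0.64 -15.39] F [ 1.02 -1.11  0.87]
knob [216.78 118.41] [10 10 81] [-41.51  85.   219.24] R 98.42370732803634 r 0.263
knob [206.16 145.43] [ 8  8 49] [-90.49  85.    86.59] R 100.36201029777453 r 0.251
knob [246.87 171.53] [10 11 75] [44.73 85.   36.13] R 103.98358523917246 r 0.253
[(array([259.28, 159.95]), np.int32(39), array([126.09,  -0.  , 226.82]), 'radius', np.float64(80.99552405028379), 'pawl', np.float64(1.525151806425252))]
```

Request:
play_rows(
  moves=[
    [-2,0.2,-2,0,0.3,0.2],
    [-2,0.2,-2.5,0,0.3,0.2],
    [-2,0,-2.5,0,0,0],
    [-1,0,-2.5,0,0,0],
    [-0.5,0,-2.5,0,0,0],
    [0,0,0,0,0,0],
  ],
)

```text
time_s: 9.32
position: [613.0, 203.7, 179.9]
eef_rot: [-179.7, -1.2, -15.2]
force: [1.5, -0.6, 1.0]
width: 0.8
```

```bash
python3 - <<'E'
from h import *
state();print(ball(pic=knobs()))
E
```

```text
9.32 tcp [613.02 203.67 179.92] loc [112.75  86.44 179.92] [-179.69   -1.21  -15.21] F [ 1.5  -0.62  0.98]
knob [218.54 118.32] [10 10 82] [-35.86  85.   222.01] R 98.75497205056932 r 0.326
knob [205.46 143.84] [ 8  9 56] [-92.13  85.    92.86] R 99.33665948758815 r 0.315
[(array([259.28, 159.95]), np.int32(39), array([126.09,  -0.  , 226.82]), 'radius', np.float64(80.99552405028379), 'pawl', np.float64(1.525151806425252))]
```

The finger is creeping outward over the ball. I'll lift off, re-centre, and finish from above.

Request:
play_rows(
  moves=[
    [0,0,8,0,0.5,0],
    [0,0,8,0,0.5,0],
    [-5,1,0,-0.3,0.3,0],
    [-5,1,0,0,0,0],
    [-4,0,0,0,0,0],
    [0,0,0,0,0,0],
    [0,0,-4,0,0,0],
    [0,0,-2,0,0,0],
    [0,0,0,0,0,0],
  ],
)

```text
time_s: 10.12
position: [590.8, 208.3, 188.4]
eef_rot: [179.4, 0.8, -14.9]
force: [-0.0, -0.1, -0.0]
width: 0.6
```

```bash
python3 - <<'E'
from h import *
state();knobs()
E
```

```text
10.12 tcp [590.8  208.3  188.42] loc [ 90.09  85.19 188.42] [179.44   0.75 -14.89] F [-0.05 -0.07 -0.03]
knob [205.4  143.89] [ 8  9 55] [-92.4  85.   92.5] R 99.7177629656136 r 0.312
```

Request:
play_rows(
  moves=[
    [2,-0.5,-1.5,0,0,0],
    [2,-0.5,-2,0,0,0],
    [1.5,-0.5,-2,0,0,0],
    [1,0,-2,0,0,0],
    [0,0,-2.5,0,0,0],
    [0,0,-2.5,0,0,0],
    [0,0,-2,0,0,0],
    [0,0,0,0,0,0],
  ],
)

```text
time_s: 10.83
position: [601.0, 205.6, 174.0]
eef_rot: [179.5, 0.5, -15.0]
force: [0.2, -0.1, 1.3]
width: 0.7
```

```bash
python3 - <<'E'
from h import *
state();knobs()
E
```

```text
10.83 tcp [601.   205.59 174.02] loc [100.65  85.2  174.02] [179.5    0.5  -15.05] F [ 0.19 -0.15  1.31]
knob [204.3 141.3] [ 8  8 53] [-94.9   85.   102.68] R 98.75263249920059 r 0.418
```

r ≈ 0.42, inside 0.35–0.52 by both the camera and the contact height. Lifting off and moving to the far side of the lever.

Request:
play_rows(
  moves=[
    [0,0,8,0,0,0],
    [0,0,20,0,0,0],
    [0,0,35,0,0,0],
    [4,0,35,0,0,0],
    [8,-6,22,0,0,0],
    [8,-14,0,0,0,0],
    [8,-18,0,0,0,0],
    [7,-18,0,0,0,0],
    [6,-18,0,0,0,0],
    [3,-14,0,0,0,0],
    [1,-6,0,0,0,0],
    [0,0,0,0,0,0],
  ],
)

```text
time_s: 11.88
position: [638.8, 112.7, 302.1]
eef_rot: [179.6, 1.1, -14.4]
force: [-0.0, -0.5, -0.0]
width: 0.4
```

```bash
python3 - <<'E'
from h import *
state();print(ball(pic=knobs()))
E
```

```text
11.88 tcp [638.82 112.72 302.15] loc [161.12   5.21 302.15] [179.57   1.13 -14.36] F [-0.02 -0.51 -0.02]
knob [221.65 118.65] [10 11 84] [-26.11  85.   224.98] R 98.50697843120155 r 0.43
knob [204.35 141.31] [ 8  8 54] [-94.72  85.   102.71] R 98.57702852871255 r 0.417
knob [262.94 151.38] [11 10 79] [ 96.4   85.   154.86] R 99.55334807438759 r 0.446
[(array([259.51, 159.86]), np.int32(35), array([126.71,  -0.  , 227.5 ]), 'radius', np.float64(81.89857811455701), 'pawl', np.float64(1.5227528978461002))]
```

All three knobs agree on r ≈ 0.43, and the pawl is still thrown. Descending on the +x side of the ball.

Request:
play_rows(
  moves=[
    [4,-3,-10,0,0,0],
    [4,-3,-20,0,-0.4,0],
    [1,-2,-20,0,-0.4,-0.3],
    [0,0,-15,0,0,0],
    [0,0,-5,0,0,0],
    [0,0,0,0,0,0],
  ],
)

```text
time_s: 12.43
position: [645.6, 112.5, 227.4]
eef_rot: [-180.0, 0.4, -14.1]
force: [-0.4, 0.1, -0.3]
width: 0.7
```

```bash
python3 - <<'E'
from h import *
state()
E
```

```text
12.43 tcp [645.62 112.49 227.4 ] loc [167.75   6.74 227.4 ] [-180.      0.44  -14.07] F [-0.36  0.07 -0.27]
```

Request:
play_rows(
  moves=[
    [-1,-3,-2,0,0,-0.4],
    [-1,-3,-2,0,0,-0.4],
    [-3,0.5,0,0,0,0],
    [-4,1,0,0,0,0],
    [-4,1,0,0,0,0],
    [-4,1,0,0,0,0],
    [-4,1,0,0,0,0],
    [-4,1,0,0,0,0],
    [-4,1,0,0,0,0],
    [-4,1,0,0,0,0],
    [-4,1,0,0,0,0],
    [0,0,0,0,0,0],
  ],
)

```text
time_s: 13.43
position: [621.3, 114.1, 237.1]
eef_rot: [-179.3, -1.8, -15.2]
force: [0.3, 0.6, 0.1]
width: 0.4
```

```bash
python3 - <<'E'
from h import *
state();print(ball(pic=knobs()))
E
```

```text
13.43 tcp [621.27 114.15 237.05] loc [143.79   2.07 237.05] [-179.31   -1.79  -15.24] F [0.29 0.59 0.12]
knob [204.3  141.25] [ 8  8 53] [-94.87  85.   102.94] R 98.64809081258097 r 0.42
[(array([256.16, 156.62]), np.int32(32), array([117.62,  -0.  , 234.94]), 'radius', np.float64(79.61928759827525), 'pawl', np.float64(1.3799308969553636))]
```

Request:
play_rows(
  moves=[
    [-4,1,-1,-0.2,0.5,0],
    [-5,1,-1,0,0.4,0],
    [-5,1,0,0,0,0],
    [-5,1,0,0,0,0],
    [-5,1,0,0,0,0],
    [-5,1.3,0,0,0,0],
    [-5,1.3,0,0,0,0],
    [0,0,0,0,0,0],
  ],
)

```text
time_s: 14.15
position: [609.0, 117.8, 250.2]
eef_rot: [-178.9, -3.7, -15.9]
force: [-0.3, -0.4, 0.3]
width: 0.2
```

```bash
python3 - <<'E'
from h import *
state();print(ball(pic=knobs()))
E
```

```text
14.15 tcp [608.96 117.75 250.21] loc [130.97   2.38 250.21] [-178.93   -3.71  -15.88] F [-0.32 -0.44  0.3 ]
knob [204.24 141.3 ] [ 8  8 54] [-95.12  85.   102.6 ] R 98.98652770373499 r 0.418
[(array([251.62, 152.24]), np.int32(29), array([105.46,  -0.  , 244.97]), 'radius', np.float64(79.29091570504676), 'pawl', np.float64(1.1812374234734655))]
```

The finger drifted up against the ball because each row restarts from the measured pose. I'll back off slightly, go lower, and push with a downward bias.

Request:
play_rows(
  moves=[
    [10,-2.5,0,0.5,1.5,0.4],
    [10,-2.5,-5,0.5,1.5,0.4],
    [6,-2,-12,0,1,0],
    [0,-1,-12,0,0,0],
    [0,-1,-6,0,0,0],
    [0,0,0,0,0,0],
    [0,0,0,0,0,0],
  ],
)

```text
time_s: 14.78
position: [629.1, 110.8, 209.0]
eef_rot: [-179.2, 1.3, -14.8]
force: [-0.2, 0.3, 0.1]
width: 0.3
```

```bash
python3 - <<'E'
from h import *
state();print(ball(pic=knobs()))
E
```

```text
14.78 tcp [629.05 110.79 208.96] loc [152.18   0.83 208.96] [-179.2     1.33  -14.76] F [-0.23  0.33  0.15]
knob [221.65 118.59] [10 11 83] [-26.1   85.   225.22] R 98.73597968671412 r 0.43
knob [204.18 141.25] [ 8  8 51] [-95.33  85.   102.68] R 99.16662601291614 r 0.419
[(array([258.52, 160.81]), np.int32(21), array([124.06,   0.  , 222.43]), 'radius', np.float64(76.84001116685269), 'pawl', np.float64(1.5564672811280558))]
```

Request:
play_rows(
  moves=[
    [-4,1,-1,0,0,0],
    [-5,1.3,-1.5,0,0.2,0],
    [-5,1.3,-1.5,0,0.2,0],
    [-5,1.3,-1.5,0,0.2,0],
    [-5,1.3,-1.5,0,0.2,0],
    [-5,1.3,-1.5,0,0.2,0],
    [-5,1.3,-1.5,0,0.2,0],
  ],
)

```text
time_s: 15.42
position: [622.6, 112.7, 219.5]
eef_rot: [-178.6, -1.4, -15.6]
force: [8.1, -3.1, 6.7]
width: 0.5
```

```bash
python3 - <<'E'
from h import *
state();print(ball(pic=knobs()))
E
```

```text
15.42 tcp [622.57 112.75 219.55] loc [145.41   1.05 219.55] [-178.58   -1.38  -15.57] F [ 8.1  -3.1   6.66]
knob [221.62 118.65] [10 11 82] [-26.21  85.   224.97] R 98.52156311310489 r 0.429
knob [204.25 141.23] [ 8  8 52] [-95.05  85.   102.92] R 98.82848392100779 r 0.42
[(array([256.14, 157.55]), np.int32(22), array([117.57,  -0.  , 231.44]), 'radius', np.float64(77.20149337119273), 'pawl', np.float64(1.4122737403629886))]
```

Horizontal pushing against the rising ball just builds up friction. I'll follow the ball's arc up and across instead.

Request:
play_rows(
  moves=[
    [-5,1.3,2.5,-0.3,0.6,0.2],
    [-6,1.5,2.5,-0.2,0.5,0],
    [-6,1.5,2,0,0.4,0],
    [-6,1.5,1.5,0,0.4,0],
    [-6,1.5,1,0,0.4,0],
    [-6,1.5,0.5,0,0.4,0],
  ],
)

```text
time_s: 15.97
position: [587.1, 122.6, 236.0]
eef_rot: [-179.7, 0.6, -15.4]
force: [0.1, -1.3, -0.0]
width: 0.3
```

```bash
python3 - <<'E'
from h import *
state();print(ball(pic=knobs()))
E
```

```text
15.97 tcp [587.11 122.56 235.98] loc [108.62   1.4  235.98] [-179.7     0.62  -15.4 ] F [ 0.07 -1.31 -0.02]
knob [204.3 141.3] [ 8  8 53] [-94.9   85.   102.68] R 98.75263249920059 r 0.418
[(array([242.11, 146.42]), np.int32(19), array([ 79.93,  -0.  , 253.35]), 'radius', np.float64(76.01047369814287), 'pawl', np.float64(0.835957186077847))]
```

Request:
play_rows(
  moves=[
    [-5,1.3,0,0,0,0],
    [-5,1.3,0,0,0,0],
    [-5,1.3,0,0,0,0],
    [-5,1.3,-1,0,0,0],
    [-5,1.3,-1,0,0,0],
    [-4,1,-1,0,0,0],
    [0,0,0,0,0,0],
    [0,0,0,0,0,0],
    [0,0,0,0,0,0],
  ],
)

```text
time_s: 16.77
position: [550.1, 131.9, 230.1]
eef_rot: [-179.9, 1.1, -15.2]
force: [0.3, -1.0, 0.6]
width: 0.9
```

```bash
python3 - <<'E'
from h import *
state();print(ball(pic=knobs()))
E
```

```text
16.77 tcp [550.08 131.89 230.14] loc [ 70.43   0.86 230.14] [-179.88    1.06  -15.2 ] F [ 0.33 -1.03  0.65]
knob [204.3  141.25] [ 8  8 53] [-94.87  85.   102.94] R 98.64809081258097 r 0.42
[(array([218.45, 139.35]), np.int32(31), array([ 14.  ,  -0.  , 246.76]), 'radius', np.float64(81.07100188232589), 'pawl', np.float64(-0.03263997568767296))]
```

The pawl reads about 0, i.e. home. I'll withdraw upward and clear, then verify.

Request:
play_rows(
  moves=[
    [2,-0.5,15,0,0,0],
    [2,-0.5,30,0,0,0],
    [0,0,35,0,0,0],
    [0,0,35,0,0,0],
    [0,0,35,0,0,0],
    [8,0,35,0,0,0],
    [20,10,20,0,0,0],
    [25,20,0,0,0,0],
    [25,20,0,0,0,0],
    [20,15,0,0,0,0],
    [0,0,0,0,0,0],
    [0,0,0,0,0,0],
  ],
)

```text
time_s: 17.82
position: [655.8, 194.3, 446.0]
eef_rot: [-179.8, 1.1, -15.7]
force: [0.3, 1.0, 0.2]
width: 0.6
```

```bash
python3 - <<'E'
from h import *
state();a=knobs();print("now",ball(pic=a));b=cv2.imread("pics/side0.png")[:,:,::-1].copy();print("start",ball(pic=b))
f=lambda x:cv2.resize(x[105:285,130:330,::-1],(400,360),interpolation=2)
cv2.imwrite("pics/c4.png",np.hstack([f(b),f(a)]))
E
```

```text
17.82 tcp [655.83 194.26 446.04] loc [156.55  88.38 446.04] [-179.81    1.05  -15.73] F [0.33 1.02 0.22]
knob [221.71 118.68] [10 11 85] [-25.95  85.   224.95] R 98.43252162046035 r 0.431
knob [204.26 141.35] [ 8  9 57] [-95.07  85.   102.38] R 98.99842751267467 r 0.415
knob [262.94 151.37] [11 10 81] [ 96.4  85.  154.9] R 99.56756375832353 r 0.445
now [(array([218.59, 138.76]), np.int32(29), array([ 14.6,   0. , 249.2]), 'radius', np.float64(82.76649890217637), 'pawl', np.float64(-0.009865331041785996))]
start [(array([219.05, 138.83]), np.int32(42), array([ 15.94,   0.  , 249.57]), 'radius', np.float64(82.35345377115017), 'pawl', np.float64(0.00613866420824527))]
```

View pics/c4.png

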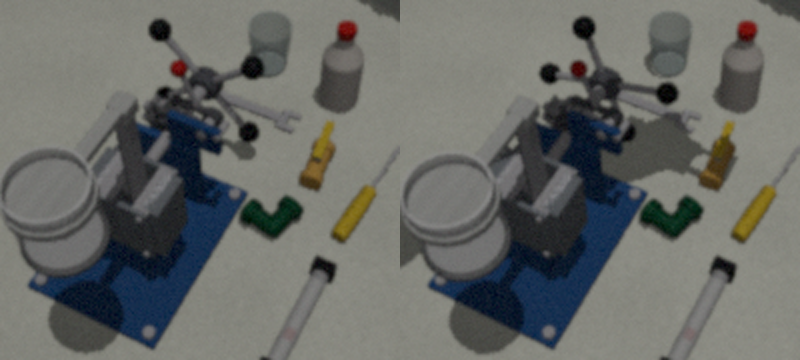

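The before/after picture shows the handle turned one notch, the lever ball back where it started (side (219,139) in both), the cup lower, and everything else in place. The arm is clear, so I'm handing in.

```bash
python3 -c "
from workcell import job;print(job.finish_job())"
```

```text
the job is handed in; nothing more can be done
None
```

The overflow cup is down one notch and the pawl is home in the next tooth gap; I handed the job in at about 18 s of the 51 s allowed.

- **Pawl thrown over:** I pushed the red lever across with the closed fingertips. The pawl read about 1.5, lying on its stop.
- **Wheel turned back:** I pushed the black knob down in steps, lifting off once to re-centre when the finger crept outward. The ratchet ended at about 0.43, inside 0.35–0.52. The three knobs visible in the last picture read 0.415, 0.431 and 0.445.
- **Pawl back home:** The first two tries at pushing the lever back did not carry it over. The finger rode up the ball on the first and met friction (about 8 N) on the second. Following the ball's arc worked, and the last picture read about -0.01 against 0.01 at the start.

**Last checks:** the start and end pictures show the cup lower and the other bench items seen in them in place. The arm was clear of everything. The highest force I saw reported was a brief 27 N upward (16 N sideways) at first contact with the lever ball. It was gone 0.15 s later and stayed under the 40 N limit. None of the last checks failed or disagreed.

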